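# Stopper the solvent flask standing loose in the bench caddy

### The arm

A 6-joint arm with a two-finger parallel gripper is mounted at the origin on the work surface. World frame = base frame: x ahead of the robot, y to its left, z up, the work surface at z = 0. Lengths are in m, angles in rad, forces in N, time in s.
With the tool pointing down it reaches from about 0.35 to 0.975 m from the base axis. Payload 4.9 kg.
Tool frame: the origin (TCP) lies at the very end of the fingers, on their centre line; the grasp point (between the pads) lies 19 mm behind it; z points along the fingers, y is the line along which they close (so a half turn about z gives the same grasp; the last joint's range is limited). The gripper opens to 85 mm and grips with 20 to 120 N. Pads are 22 mm wide; open, the fingers measure 114 mm over their backs; the gripper's body (76 mm by 85 mm) begins 54 mm behind the grasp point. The pads swing forward as they close: fully open they stand 13 mm farther back than shut.
Start: joints at [-1.418, 0.053, 1.613, -0, 1.476, -0.119], TCP at [0.168, -0.602, 0.231] pointing down, gripper open.
Joint ranges: [-3.01, 3.01], [-1.01, 2.22], [0.06, 2.58], [-1.02, 4.17], [0.09, 2.62], [-3.14, 3.14]. Speed limits (rad/s): [2.57, 2.57, 3.14, 3.14, 3.14, 3.14].

### API

Orientations are given as a unit quaternion [w, x, y, z].
In Python, from plant import monitor, vision, manip gives the robot as it stands. The module is installed in compiled form; this text tells all that it offers.
- The arm moves only by the tool arm_command, never from a script. Its argument "rows" is a list of rows, each a list of 3 entries, a list of its own where there are three numbers: the finger opening in mm, from 0 to 85.4, then the shift along the world's x, y, z in units of 30 cm (1.0 is 30 cm), then the turn, a rotation vector about the world's x, y, z in units of pi/2 rad (1.0 is pi/2 rad). In form: [[claw, [x, y, z], [wx, wy, wz]], ...]. A call has 1 to 12 rows; each row is the pose to reach, as a shift and turn from the pose commanded when the call began; what a row does not reach only later rows make up. A row lasts 1/12 s, in which the tool goes at most 41.7 mm and 7.16 degrees, less where a joint would pass 70% of its speed; a pose out of reach is approached as far as the arm can. A call with a number of a shift or a turn outside -1 to 1 is refused whole. A call with a gripper value outside its range is refused whole. The fingers move at their own pace and stop on an object; the grip force is fixed at half the most. Time passes only in rows, so rows that repeat a pose let the fingers close. It gives the time, the measured TCP pose, the force, the opening and the grip force at its end, in the units of the state.
- monitor.state(): the state, without advancing time (a new reading comes with each control period).
- vision.grab_frame(name): name is "side" or "top" or "wrist"; returns a dict with "color" (480x640x3 uint8, red, green, blue), "z_map" (480x640 float32, m along the optical axis (not along the pixel's ray), 0 where there is no reading), "mtx" (3x3 intrinsics, pixels), "R" (3x3) and "t" (3): a world point X has camera coordinates R X + t. Camera axes: x right, y down, z forward; pixel columns grow to the right and rows downward; lengths in m; the calibration is good to about 2 mm. A picture is of the moment at which its call begins.
- manip.job_done(): hands the job in; it is judged then, once.
The state is a dict: "time": time; "joint_pos": joint angles; "joint_vel": joint speeds; "joint_efforts": joint torques, N m; "tool_pos": TCP position; "tool_rot": TCP orientation; "contact_force": force on the tool from outside, world axes, zero at the start; "ft_torque": the same for the moment, N m; "gripper_width": opening from 0.0 (shut) to 1.0 (fully open); "grasp_force": force on a finger pad.
Only numpy, scipy, OpenCV 4.12 (cv2) and the standard library are available. Lean on these libraries where they do the work, as an engineer would, in place of code of your own. Each camera call takes 0.05 s, during which the arm holds its last target. There are 200 camera calls.

### The job

Close the aluminium solvent flask: take the orange and black tapered stopper out of its sloping rest and set it upright in the neck of the flask in the blue caddy, fully home with its flange on the rim, then let go and leave the flask standing in its bay. The flask stands loosely in its bay, so feel for the neck and never force or drop the stopper; leave the other things where they are.

Things in the scene. Friction and masses are not known exactly. Their poses are not given: they have to be found in the camera images.
- stopper: Tapered stopper, 85 mm long, 80 g, round about z. Origin: centre of its small lower end; z runs along the axis to the grip. Black plug z=0 to 45 mm, 23 mm diameter at the tip (24 at z=0.8 mm) widening to 27; orange flange 38 mm diameter, z=45 to 51; orange cylindrical grip 26 mm diameter, z=51 to 85. Starts in the rest, leaning 0.5 rad from vertical towards the rest's -x (roughly to the robot).
- stopper_grip (a point): Point on the stopper's axis in its grip, z=73 mm: fingers centred here just clear the flange.
- rest: Fixed sloping rest: grey tube, 40 mm outside, 32 mm inside diameter, 50 mm long, on a dark foot 110 x 90 x 12 mm. Origin: centre of the foot's underside. The tube leans 0.5 rad towards the rest's -x; the upper end of its axis is at (-4, 0, 72) mm. The stopper's flange lies on the upper rim; draw it out along the tube's axis by 50 mm or more.
- caddy: Fixed blue open caddy with two bays. Origin: centre of the flask bay, at table level; z up. Floor 5 mm thick, walls 5 mm thick, 45 mm high. Flask bay 108 x 108 mm inside; behind it (+x) a bay 70 x 108 mm centred at x=94 mm holds the flux jar. With the stopper home in the flask its origin is at z=70 mm in the caddy's frame.
- neck_nominal (a point): On the caddy, over the flask bay's centre, 115 mm above the table: the height of the flask's rim. The loose aluminium flask (0.45 kg, pose not measured) stands upright with its axis up to 15 mm off this point in the caddy's x and also in its y. The floor is slick (friction 0.2): a gentle pinch of its neck slides it to the middle of the fingers.
- flask_bay (a point): On the caddy floor (z=5 mm), centre of the flask bay. The flask's sizes: foot 72 mm diameter, 110 mm tall, body narrowing up to a straight neck of 38 mm outside diameter, which runs from 62 to 115 mm above the table; bore 29 mm diameter and 53 mm deep, open at the top, closed below.
- flux_jar: Bystander: loose jar with red lid in the caddy's rear bay, 48 mm diameter, 55 mm tall. Origin: centre of its underside.
- screwdriver: Bystander: loose screwdriver with yellow handle, 200 mm long, lying on the table along its x.
- tape_roll: Bystander: loose pink tape roll, 52 mm diameter, 20 mm high, lying flat. Origin: centre of its underside.
- meter: Bystander: loose yellow multimeter, 150 x 80 x 35 mm, lying flat. Origin: centre of its underside.
Mind the look-alikes: they are no part of the job. There is more than one size of the caddy; the job needs the middle-sized.

How it is judged:
At the end, for the whole second after the job is handed in: The stopper stands at rest and released in the flask's neck in the flask bay: its lower end less than 74 mm (and more than 63 mm) above the table, i.e. the flange within 4 mm of the rim, its lower end within 24 mm of the bay's centre in the caddy's x and y, its axis within 0.12 rad of vertical (z of stopper in the frame of caddy between 0.063 and 0.074 m and x of stopper in the frame of caddy between -0.024 and 0.024 m and y of stopper in the frame of caddy between -0.024 and 0.024 m and angle between stopper's own z axis and vertical below 0.12 rad and linear speed of stopper below 0.02 m/s and contact force between stopper and the fingers below 0.1 N); the robot touches nothing.
It fails at once if a bystander (screwdriver, tape roll, meter or flux jar) is shifted more than 30 mm (distance of any of screwdriver, tape_roll, meter, flux_jar from where it was at the start of the episode above 0.03 m).
It fails at once if the flask is forced: more than 45 N bears on the caddy (contact force between caddy and anything else above 45 N).
It fails at once if the stopper is dropped: it falls freely, out of the fingers, faster than 0.7 m/s (linear speed of stopper above 0.7 m/s and contact force between stopper and the fingers below 0.1 N).
It also fails if it takes over 58 s, if anything falls off the work surface, if the arm or the gripper's body presses on something with over 40 N, if the wrist force passes 120 N, or if a joint passes its speed limit or range.

## Working session

There is one attempt and no reset: what is moved stays moved. The work goes in short steps, Python scripts to look and compute and a tool call to move; the robot and the scene stay as the last step left them, time stands still between calls to the robot, and variables do not carry over. Pictures are saved under pics/ and viewed, at most 10 in all, crops included, and the job is handed in when it is done.

Besides the shell and the picture viewer there is one more tool, called after ">>>" as name([rows], argument=value, ...), one row to a line, values as JSON. arm_command: Moves the arm, as the interface text tells. Shifts and turns lie within -1 to 1; 1 stands for 30 cm of shift or pi/2 rad of turn. Its arguments: {"type":"object","properties":{"rows":{"type":"array"}},"required":["rows"]}

```bash
mkdir -p pics
cat > h.py <<'E'
import numpy as np, cv2, pickle
from plant import monitor, vision, manip
def grab(n, tag):
    f=vision.grab_frame(n); pickle.dump(f,open(f'{tag}.pkl','wb')); cv2.imwrite(f'pics/{tag}.png',f['color'][:,:,::-1]); return f
def load(tag): return pickle.load(open(f'{tag}.pkl','rb'))
def cloud(f):
    z=f['z_map']; v,u=np.mgrid[:480,:640]; K=f['mtx']
    c=np.stack([(u-K[0,2])/K[0,0]*z,(v-K[1,2])/K[1,1]*z,z],-1)
    return (c-f['t'])@f['R']
E
python3 - <<'E'
from h import *
for n in('top','side'): 
    f=grab(n,n+'0'); print(n,f['mtx'].tolist(),f['R'].round(3).tolist(),f['t'].round(3))
s=monitor.state(); print(s)
E
```

```text
top [[470.35210752089, 0.0, 322.37563944628516], [0.0, 470.35210752089, 242.6234722778229], [0.0, 0.0, 1.0]] [[0.009, -1.0, 0.001], [-0.993, -0.009, -0.118], [0.118, 0.0, -0.993]] [0.014 0.453 1.191]
side [[530.4727711561771, 0.0, 308.8779683036871], [0.0, 530.4727711561771, 233.98371114496368], [0.0, 0.0, 1.0]] [[-0.987, -0.157, 0.015], [-0.129, 0.745, -0.655], [0.092, -0.649, -0.755]] [0.461 0.079 1.407]
{'time': 0.1, 'joint_pos': array([-1.41799877e+00,  5.32763023e-02,  1.61415842e+00, -1.48162179e-05,
        1.47603503e+00, -1.19046141e-01]), 'joint_vel': array([ 0.00085229, -0.00174422, -0.00422506,  0.00198822, -0.00154146,
       -0.00084657]), 'joint_efforts': array([ 3.36060621e-04, -3.94902205e+01, -3.71362388e+01, -5.44797990e-05,
        3.94264251e-03, -1.49611719e-05]), 'tool_pos': array([ 0.16769803, -0.60148557,  0.23019396]), 'tool_rot': array([-9.38292107e-04,  9.90776306e-01,  1.35504358e-01, -2.32111103e-05]), 'contact_force': array([-0.98420069,  0.89414   , -0.73112262]), 'ft_torque': array([-0.0100262 , -0.0212393 , -0.03516972]), 'grasp_force': 0.0, 'gripper_width': 0.9980850857653683}
```

View pics/top0.png

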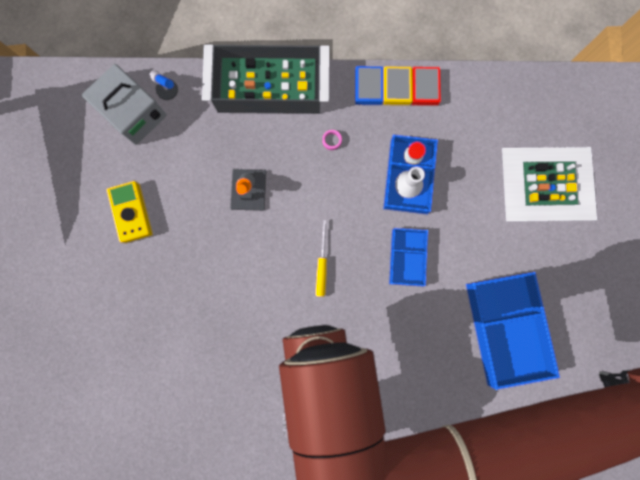

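View pics/side0.png

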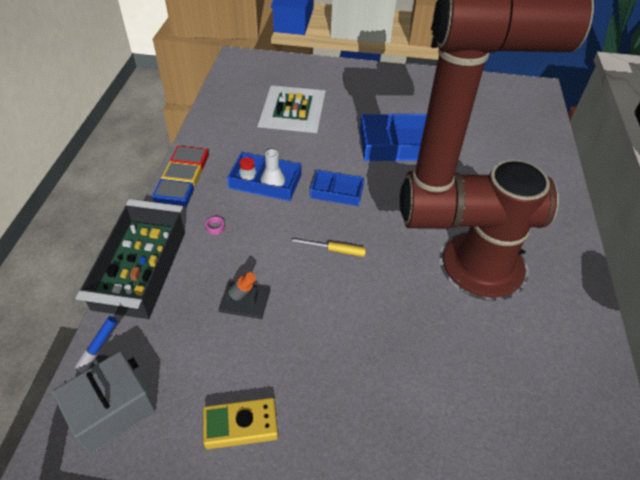

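The top view shows the stopper in its rest at (245,187), and the flask with its jar in the middle-sized caddy at (410,180). The side view shows them at (243,285) and (270,170). Next I'll measure both from depth.

Run:
```python
from h import *
T=load('top0');S=load('side0')
def crop(f,u0,v0,u1,v1,n): cv2.imwrite(f'pics/{n}.png',cv2.resize(f['color'][v0:v1,u0:u1,::-1],None,fx=6,fy=6,interpolation=cv2.INTER_CUBIC))
a=cv2.resize(T['color'][120:220,375:450,::-1],(375,500),interpolation=cv2.INTER_CUBIC)
b=cv2.resize(T['color'][160:220,220:300,::-1],(400,300),interpolation=cv2.INTER_CUBIC)
im=np.zeros((500,780,3),np.uint8); im[:,:375]=a; im[:300,378:778]=b; cv2.imwrite('pics/crop0.png',im)
for n,f,boxes in(('top',T,((380,125,445,215),(225,160,275,215))),('side',S,((225,140,305,205),(215,250,275,320)))):
    P=cloud(f); c=f['color'].astype(int)
    for bi,(u0,v0,u1,v1) in enumerate(boxes):
        p=P[v0:v1,u0:u1].reshape(-1,3); q=c[v0:v1,u0:u1].reshape(-1,3)
        ok=(f['z_map'][v0:v1,u0:u1].reshape(-1)>0); p=p[ok];q=q[ok]
        blue=(q[:,2]>q[:,0]*1.6+20)&(q[:,2]>60); org=(q[:,0]>150)&(q[:,2]<90)&(q[:,1]>40)
        if bi==0:
            w=p[blue&(p[:,2]>.038)&(p[:,2]<.052)]
            print(n,'walltop',len(w),w.mean(0).round(4),cv2.minAreaRect((w[:,:2]*1000).astype(np.float32)))
            m=(~blue)&(p[:,2]>.1); k=p[m]; print('flask>100',len(k),k.mean(0).round(4),k.min(0).round(4),k.max(0).round(4))
            m=(~blue)&(p[:,2]>.05)&(q[:,0]>150)&(q[:,1]<80);print('jar',p[m].mean(0).round(4))
        else:
            k=p[org]; print('orange',len(k),k.mean(0).round(4),k.min(0).round(4),k.max(0).round(4))
            m=(p[:,2]>.007)&(p[:,2]<.016); w=p[m]; print(n,'foot',len(w),w.mean(0).round(4),cv2.minAreaRect((w[:,:2]*1000).astype(np.float32)))
    m=(np.abs(P[...,2])<.005); 
    print(n,'table z',np.median(P[...,2][m]))
```

```text
top walltop 644 [ 0.6406 -0.2121  0.0443] ((637.32763671875, -211.23208618164062), (118.99600982666016, 195.2476043701172), 83.72603607177734)
flask>100 123 [ 0.6128 -0.2087  0.112 ] [ 0.5947 -0.2284  0.1006] [ 0.6324 -0.1908  0.1215]
jar [ 0.6921 -0.2221  0.0602]
orange 198 [0.586  0.2187 0.0892] [0.5637 0.2013 0.0086] [0.615  0.25   0.1161]
top foot 933 [0.5924 0.2149 0.0118] ((608.6296997070312, 211.86143493652344), (137.14279174804688, 120.5112533569336), 1.2662808895111084)
top table z 8.083118725703593e-05
side walltop 448 [ 0.6359 -0.2033  0.0438] ((635.0416259765625, -209.66807556152344), (123.56280517578125, 193.33367919921875), 83.25892639160156)
flask>100 132 [ 0.6116 -0.2073  0.1097] [ 0.5933 -0.2298  0.1004] [ 0.6304 -0.1874  0.1201]
jar [ 0.6886 -0.2164  0.0594]
orange 226 [0.5818 0.2247 0.0898] [ 0.5618  0.1388 -0.003 ] [0.605  0.2384 0.1134]
side foot 907 [0.5897 0.2299 0.0122] ((596.966796875, 179.16070556640625), (129.995849609375, 185.86013793945312), 8.67051887512207)
side table z 0.0004932537825899187
```

View pics/crop0.png

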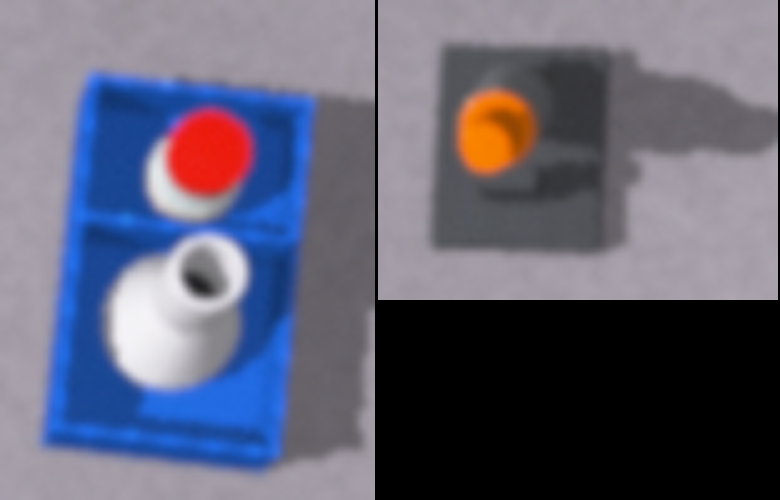

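The crop shows the flask mouth at crop pixel (205,272) and the stopper leaning straight back towards the robot, with the foot nearly aligned with the world axes. I'll fit the stopper pose next.

```bash
cat > fit.py <<'E'
from h import *
from scipy.optimize import least_squares
from scipy.spatial.transform import Rotation as Ro
def orange(f,box,zmin=.07):
    u0,v0,u1,v1=box; p=cloud(f)[v0:v1,u0:u1].reshape(-1,3); q=f['color'][v0:v1,u0:u1].reshape(-1,3).astype(int)
    return p[(q[:,0]>150)&(q[:,2]<90)&(q[:,1]>40)&(p[:,2]>zmin)&(p[:,2]<.13)]
def sdf(p,o,a):  # grip+flange surface distance
    h=(p-o)@a; r=np.linalg.norm(p-o-np.outer(h,a),axis=1)
    def cyl(h0,h1,R):
        d=np.stack([np.maximum(h0-h,h-h1),r-R],1); return np.minimum(d.max(1),0)+np.linalg.norm(np.maximum(d,0),axis=1)
    return np.minimum(cyl(.051,.085,.013),cyl(.045,.051,.019))
E
python3 - <<'E'
from fit import *
pt=orange(load('top0'),(225,160,275,215)); ps=orange(load('side0'),(215,250,275,320))
def model(x):
    tilt,yaw=x[3:]; a=Ro.from_euler('z',yaw).apply([-np.sin(tilt),0,np.cos(tilt)])
    return x[:3],a
for nm,p in(('top',pt),('side',ps),('both',np.vstack([pt,ps]))):
    r=least_squares(lambda x:sdf(p,*model([x[0],x[1],.0325,.5,x[2]])),[.605,.22,0],loss='soft_l1',f_scale=.002)
    o,a=model([r.x[0],r.x[1],.0325,.5,r.x[2]])
    print(nm,len(p),r.x.round(4),'res',np.median(abs(r.fun)).round(4),'axis',a.round(3),'grip',(o+.073*a).round(4))
    r=least_squares(lambda x:sdf(p,*model(x)),[.605,.22,.0325,.5,0],loss='soft_l1',f_scale=.002)
    o,a=model(r.x); print('  free',r.x.round(4),'grip',(o+.073*a).round(4))
T=load('top0');P=cloud(T);u0,v0,u1,v1=225,160,275,215
p=P[v0:v1,u0:u1].reshape(-1,3);q=T['color'][v0:v1,u0:u1].reshape(-1,3).astype(int)
w=p[(q.max(1)<95)&(p[:,2]>.009)&(p[:,2]<.015)]; print('foot',cv2.minAreaRect((w[:,:2]*1000).astype(np.float32)))
E
```

```text
top 179 [ 0.6143  0.2171 -0.0515] res 0.0009 axis [-0.479  0.025  0.878] grip [0.5794 0.2189 0.0966]
  free [ 0.6137  0.2172  0.032   0.4898 -0.0503] grip [0.5794 0.2189 0.0964]
side 209 [0.6129 0.2199 0.0553] res 0.0009 axis [-0.479 -0.027  0.878] grip [0.578  0.218  0.0966]
  free [0.6123 0.2199 0.0322 0.4879 0.055 ] grip [0.5781 0.218  0.0967]
both 388 [0.6135 0.2195 0.0448] res 0.0009 axis [-0.479 -0.021  0.878] grip [0.5786 0.218  0.0966]
  free [0.6123 0.2197 0.0319 0.4789 0.0516] grip [0.5787 0.2179 0.0967]
foot ((596.2487182617188, 215.79653930664062), (85.97811889648438, 105.768310546875), 88.81057739257812)
```

```bash
cat >> h.py <<'E'
from scipy.spatial.transform import Rotation as Ro
def move(pos,Rt):
    s=monitor.state(); R0=Ro.from_quat(np.r_[s['tool_rot'][1:],s['tool_rot'][0]])
    d=(Rt*R0.inv()).as_rotvec(); print('shift',((np.array(pos)-s['tool_pos'])/.3).round(4),'turn',(d/(np.pi/2)).round(4),'pos',s['tool_pos'].round(4),'F',s['contact_force'].round(2),'t',s['time'],'w',s['gripper_width'],s['grasp_force'])
def Rzy(z,y):
    z=np.array(z)/np.linalg.norm(z); y=np.array(y)-z*np.dot(y,z); y/=np.linalg.norm(y)
    return Ro.from_matrix(np.stack([np.cross(y,z),y,z],1))
E
python3 - <<'E'
from h import *
move([.5495,.2175,.150],Rzy([.479,0,-.878],[0,-1,0]))
E
```

```text
shift [ 1.2727  2.73   -0.2673] turn [ 0.042  -0.316  -0.1697] pos [ 0.1677 -0.6015  0.2302] F [-0.98  0.89 -0.73] t 0.1 w 0.9980850857653683 0.0
```

>>> arm_command([
  [85,[0.5,1,0.15],[0,0,0]],
  [85,[0.5,1,0.15],[0,0,0]],
  [85,[0.5,1,0.15],[0,0,0]],
  [85,[0.5,1,0.15],[0,0,0]],
  [85,[0.5,1,0.15],[0,0,0]],
  [85,[0.5,1,0.15],[0,0,0]],
  [85,[0.5,1,0.15],[0,0,0]],
  [85,[0.5,1,0.15],[0,0,0]],
  [85,[0.5,1,0.15],[0,0,0]],
  [85,[0.5,1,0.15],[0,0,0]],
])

```text
time: 0.93
tool_pos: [0.3187, -0.3004, 0.2767]
tool_rot: [0.001, 0.99, 0.138, 0.0]
contact_force: [-0.1, 0.4, 0.9]
gripper_width: 0.994
grasp_force: 0.0
```

>>> arm_command([
  [85,[0.5,1,0],[0.042,-0.316,-0.17]],
  [85,[0.5,1,0],[0.042,-0.316,-0.17]],
  [85,[0.5,1,0],[0.042,-0.316,-0.17]],
  [85,[0.5,1,0],[0.042,-0.316,-0.17]],
  [85,[0.5,1,0],[0.042,-0.316,-0.17]],
  [85,[0.5,1,0],[0.042,-0.316,-0.17]],
  [85,[0.5,1,0],[0.042,-0.316,-0.17]],
  [85,[0.5,1,0],[0.042,-0.316,-0.17]],
  [85,[0.5,1,0],[0.042,-0.316,-0.17]],
  [85,[0.5,1,0],[0.042,-0.316,-0.17]],
])

```text
time: 1.77
tool_pos: [0.468, 0.0002, 0.2753]
tool_rot: [0.0, 0.969, 0.002, 0.246]
contact_force: [0.0, -0.1, 1.0]
gripper_width: 0.996
grasp_force: 0.0
```

>>> arm_command([
  [85,[0.27,0.73,-0.3],[0,0,0]],
  [85,[0.27,0.73,-0.3],[0,0,0]],
  [85,[0.27,0.73,-0.3],[0,0,0]],
  [85,[0.27,0.73,-0.3],[0,0,0]],
  [85,[0.27,0.73,-0.3],[0,0,0]],
  [85,[0.27,0.73,-0.3],[0,0,0]],
  [85,[0.27,0.73,-0.3],[0,0,0]],
  [85,[0.27,0.73,-0.3],[0,0,0]],
  [85,[0.27,0.73,-0.3],[0,0,0]],
])

```text
time: 2.52
tool_pos: [0.5496, 0.2142, 0.1858]
tool_rot: [0.002, 0.969, -0.002, 0.247]
contact_force: [0.8, 0.9, -0.0]
gripper_width: 0.996
grasp_force: 0.0
```

Run:
```python
from h import *
move([.5495,.2175,.150],Rzy([.479,0,-.878],[0,-1,0]))
f=grab('wrist','w1')
move([.5878,.2175,.0805],Rzy([.479,0,-.878],[0,-1,0]))
print(monitor.state()['joint_pos'])
```

```text
shift [-0.0003  0.0109 -0.1195] turn [ 0.0018 -0.0008  0.0031] pos [0.5496 0.2142 0.1858] F [ 0.76  0.87 -0.05] t 2.5167 w 0.9964173674924732 0.0
shift [ 0.1268  0.0109 -0.3552] turn [0.0012 0.0005 0.0034] pos [0.5498 0.2142 0.187 ] F [ 0.49  0.11 -0.01] t 2.5667 w 0.9931899416430829 0.0
[ 0.31893472 -0.27559547  2.04819749 -0.19820242  0.90110136  1.98073794]
```

View pics/w1.png

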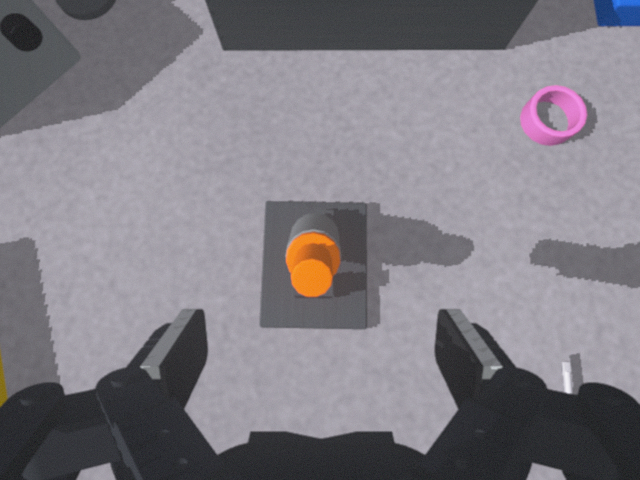

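The wrist view shows the stopper's orange top at (312,278), between the fingers, with nothing else near it. I'll refine its pose from this view.

```bash
cat > fitw.py <<'E'
from fit import *
def fitstop(p,x0):
    def model(x):
        a=np.array([x[3],x[4],1.]); return x[:3],a/np.linalg.norm(a)
    r=least_squares(lambda x:sdf(p,*model(x)),x0,loss='soft_l1',f_scale=.001)
    return (*model(r.x),np.median(abs(r.fun)))
E
python3 - <<'E'
from fitw import *
p=orange(load('w1'),(270,215,360,310)); o,a,e=fitstop(p,[.613,.218,.0325,-.546,0])
print(len(p),o.round(4),a.round(3),e,'grip',(o+.073*a).round(4), 'tilt',np.arccos(a[2]))
E
```

```text
2544 [0.6124 0.2191 0.0317] [-0.48   0.008  0.877] 0.000327684163413099 grip [0.5773 0.2197 0.0958] tilt 0.5007874229473621
```

>>> arm_command([
  [85,[0.027,0.015,-0.18],[0,0,0]],
  [85,[0.027,0.015,-0.18],[0,0,0]],
  [85,[0.027,0.015,-0.18],[0,0,0]],
  [85,[0.027,0.015,-0.18],[0,0,0]],
])

```text
time: 2.9
tool_pos: [0.5573, 0.2195, 0.1332]
tool_rot: [0.001, 0.969, -0.002, 0.248]
contact_force: [0.0, -0.3, 0.5]
gripper_width: 0.999
grasp_force: 0.0
```

Run:
```python
from h import *
move([.5866,.2188,.0807],Rzy([.479,-.004,-.878],[0,-1,0]))
```

```text
shift [ 0.0977 -0.0023 -0.1749] turn [-0.0012  0.0005  0.0014] pos [0.5573 0.2195 0.1332] F [ 0.01 -0.28  0.46] t 2.9 w 0.9993103269103837 0.0
```

>>> arm_command([
  [85,[0.04,-0.001,-0.07],[0,0,0]],
  [85,[0.07,-0.002,-0.125],[0,0,0]],
  [85,[0.0977,-0.0023,-0.175],[0,0,0]],
  [85,[0.0977,-0.0023,-0.175],[0,0,0]],
  [60,[0.0977,-0.0023,-0.175],[0,0,0]],
  [45,[0.0977,-0.0023,-0.175],[0,0,0]],
  [35,[0.0977,-0.0023,-0.175],[0,0,0]],
])

```text
time: 3.48
tool_pos: [0.5872, 0.221, 0.0825]
tool_rot: [0.0, 0.969, -0.001, 0.249]
contact_force: [-0.0, -0.8, 1.0]
gripper_width: 0.598
grasp_force: 0.0
```

>>> arm_command([
  [26,[0,0,0],[0,0,0]],
  [20,[0,0,0],[0,0,0]],
  [20,[0,0,0],[0,0,0]],
  [20,[0,0,0],[0,0,0]],
  [20,[0,0,0],[0,0,0]],
  [20,[0,0,0],[0,0,0]],
])

```text
time: 3.98
tool_pos: [0.5865, 0.221, 0.0814]
tool_rot: [0.001, 0.969, -0.0, 0.248]
contact_force: [-6.1, -1.0, 6.6]
gripper_width: 0.284
grasp_force: 58.4
```

>>> arm_command([
  [20,[-0.016,0,0.029],[0,0,0]],
  [20,[-0.032,0,0.0585],[0,0,0]],
  [20,[-0.048,0,0.088],[0,0,0]],
  [20,[-0.064,0,0.117],[0,0,0]],
  [20,[-0.08,0,0.146],[0,0,0]],
  [20,[-0.096,0.001,0.1755],[0,0,0]],
  [20,[-0.112,0.001,0.205],[0,0,0]],
  [20,[-0.128,0.001,0.234],[0,0,0]],
  [20,[-0.15,0.001,0.4],[0,0,0]],
  [20,[-0.15,0.001,0.5],[0,0,0]],
  [20,[-0.15,0.001,0.5],[0,0,0]],
])

```text
time: 4.9
tool_pos: [0.545, 0.2227, 0.242]
tool_rot: [-0.002, 0.967, -0.001, 0.255]
contact_force: [1.3, 0.5, 2.0]
gripper_width: 0.283
grasp_force: 59.2
```

Run:
```python
from fitw import *
s=monitor.state(); f=grab('wrist','w2')
R=Ro.from_quat(np.r_[s['tool_rot'][1:],s['tool_rot'][0]]).as_matrix(); z=R[:,2]
g=s['tool_pos']-.019*z; o0=g+.073*z
c=cloud(f); p=orange(f,(0,0,640,480),.07); print(len(p),g, s['contact_force'])
p=c.reshape(-1,3); q=f['color'].reshape(-1,3).astype(int)
p=p[(q[:,0]>140)&(q[:,2]<90)&(q[:,1]>40)&(np.linalg.norm(p-g,axis=1)<.06)]
o,a,e=fitstop(p,[*o0,z[0]/z[2],z[1]/z[2]])
print(len(p),'stop origin in tool',((o-s['tool_pos'])@R).round(4),'axis in tool',(a@R).round(3),e)
```

```text
12 [0.53560751 0.2226033  0.25849571] [1.26086278 0.49333709 2.03838999]
7745 stop origin in tool [-0.0015  0.0004  0.0561] axis in tool [ 0.    -0.005 -1.   ] 0.00027833308131247625
```

View pics/w2.png

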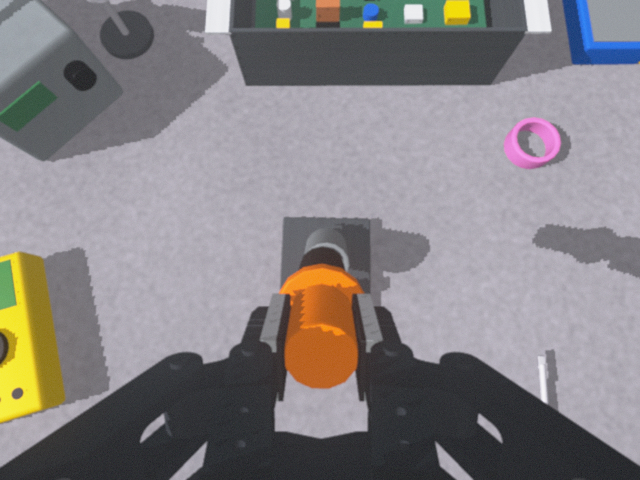

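The stopper is held centrally, with its orange grip at (320,330), and it is aligned with the tool to within 0.005 rad. Next I'll carry it over to the flask.

Run:
```python
from h import *
move([.614,-.2086,.25],Rzy([0,0,-1],[0,-1,0]))
```

```text
shift [ 0.234  -1.4361  0.0397] turn [-0.0014  0.3253  0.0009] pos [0.5438 0.2222 0.2381] F [ 0.49  0.04 -0.52] t 4.95 w 0.2824915695852814 59.16906624217518
```

>>> arm_command([
  [20,[0.02,-0.08,0.06],[0,0.05,0]],
  [20,[0.04,-0.18,0.06],[0,0.12,0]],
  [20,[0.06,-0.3,0.06],[0,0.19,0]],
  [20,[0.1,-0.42,0.06],[0,0.26,0]],
  [20,[0.12,-0.54,0.06],[0,0.325,0]],
  [20,[0.12,-0.66,0.06],[0,0.325,0]],
  [20,[0.12,-0.78,0.06],[0,0.325,0]],
  [20,[0.12,-0.9,0.06],[0,0.325,0]],
  [20,[0.12,-1,0.06],[0,0.325,0]],
  [20,[0.12,-1,0.06],[0,0.325,0]],
  [20,[0.12,-1,0.06],[0,0.325,0]],
])

```text
time: 5.87
tool_pos: [0.5766, -0.0802, 0.2468]
tool_rot: [0.001, 1.0, -0.002, -0.006]
contact_force: [1.0, -0.0, -1.2]
gripper_width: 0.284
grasp_force: 59.3
```

Run:
```python
from h import *
f=grab('wrist','w3')
move([.614,-.2086,.25],Rzy([0,0,-1],[0,-1,0]))
```

```text
shift [ 0.1243 -0.432   0.0102] turn [ 0.0007 -0.0081  0.001 ] pos [ 0.5767 -0.079   0.2469] F [-0.28  0.31 -0.94] t 5.9167 w 0.2839565354649503 59.306131792254746
```

View pics/w3.png

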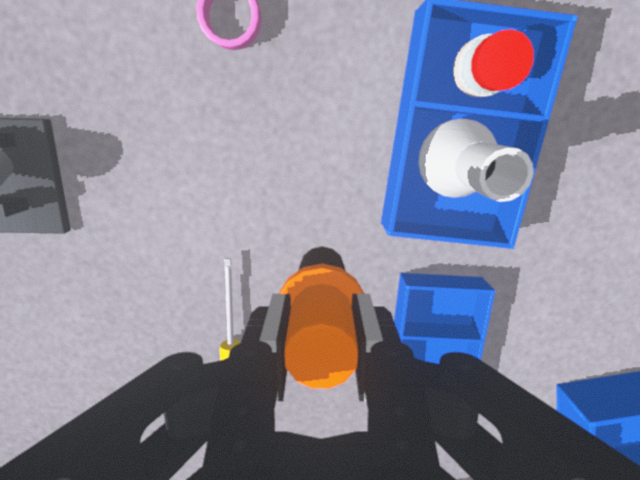

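The wrist view shows the flask mouth at (502,173), the jar at (503,60) and the caddy, with the held stopper at (320,325). I'll measure the neck axis and the stopper from this same image so calibration error cancels out.

```bash
cat > rel.py <<'E'
from fitw import *
def rel(tag,box):
    f=load(tag); c=cloud(f); u0,v0,u1,v1=box
    p=c[v0:v1,u0:u1].reshape(-1,3); q=f['color'][v0:v1,u0:u1].reshape(-1,3).astype(int)
    gray=(q.max(1)-q.min(1)<40)
    zr=np.percentile(p[gray&(p[:,2]<.135)&(p[:,2]>.1)][:,2],95)
    k=p[gray&(p[:,2]>.075)&(p[:,2]<.122)]
    def res(x):
        r=np.hypot(k[:,0]-x[0],k[:,1]-x[1]); return np.minimum(abs(r-.019),np.where(k[:,2]>.110,np.maximum(.0145-r,0)+np.maximum(r-.019,0),1)) 
    r=least_squares(res,[.6127,-.209],loss='soft_l1',f_scale=.001)
    fl=r.x; print('rim z',zr.round(4),'flask',fl.round(4),'res',np.median(abs(r.fun)).round(4),len(k))
    return fl
def stopper(tag):
    s=monitor.state(); f=load(tag); R=Ro.from_quat(np.r_[s['tool_rot'][1:],s['tool_rot'][0]]).as_matrix(); z=R[:,2]; g=s['tool_pos']-.019*z
    p=cloud(f).reshape(-1,3); q=f['color'].reshape(-1,3).astype(int)
    p=p[(q[:,0]>140)&(q[:,2]<90)&(q[:,1]>40)&(np.linalg.norm(p-g,axis=1)<.06)]
    o,a,e=fitstop(p,[*(g+.073*z),z[0]/z[2],z[1]/z[2]]); print('stopper tip',o.round(4),'axis',a.round(3),e,'in tool',((o-s['tool_pos'])@R).round(4)); return o
E
python3 - <<'E'
from rel import *
fl=rel('w3',(450,120,560,220)); o=stopper('w3'); print('tip->flask units',((fl-o[:2])/.3).round(4))
E
```

```text
rim z 0.1153 flask [ 0.6124 -0.2064] res 0.0019 2910
stopper tip [ 0.5746 -0.0807  0.1906] axis [0.014 0.006 1.   ] 0.0002798325558401038 in tool [-0.0014  0.0016  0.0563]
tip->flask units [ 0.126  -0.4189]
```

>>> arm_command([
  [20,[0.04,-0.12,0],[0,-0.008,0]],
  [20,[0.08,-0.24,0],[0,-0.008,0]],
  [20,[0.12,-0.36,0],[0,-0.008,0]],
  [20,[0.126,-0.42,-0.05],[0,-0.008,0]],
  [20,[0.126,-0.42,-0.1],[0,-0.008,0]],
  [20,[0.126,-0.42,-0.1],[0,-0.008,0]],
  [20,[0.126,-0.42,-0.1],[0,-0.008,0]],
  [20,[0.126,-0.42,-0.1],[0,-0.008,0]],
])

```text
time: 6.58
tool_pos: [0.6148, -0.203, 0.2175]
tool_rot: [0.001, 1.0, 0.001, 0.0]
contact_force: [1.2, -0.3, -0.3]
gripper_width: 0.282
grasp_force: 59.5
```

Run:
```python
from rel import *
f=grab('wrist','w4'); move([.614,-.2086,.2],Rzy([0,0,-1],[0,-1,0]))
fl=rel('w4',(250,150,400,270)); o=stopper('w4'); print('tip->flask units',((fl-o[:2])/.3).round(4))
g=grab('top','t4'); h=grab('side','s4')
im=np.hstack([cv2.resize(f['color'][120:400,180:460,::-1],(400,400),interpolation=2),cv2.resize(h['color'][110:210,220:320,::-1],(400,400),interpolation=2)])
cv2.imwrite('pics/c4.png',im)
```

```text
shift [-0.004  -0.0177 -0.0614] turn [ 0.0013  0.0012 -0.001 ] pos [ 0.6152 -0.2033  0.2184] F [-0.46  0.1  -0.23] t 6.6333 w 0.2850698781024552 59.46609021280892
rim z 0.1155 flask [ 0.6126 -0.208 ] res 0.0003 1724
stopper tip [ 0.6136 -0.2034  0.1613] axis [-0.     0.004  1.   ] 0.0002732622095251184 in tool [-0.0017  0.      0.0571]
tip->flask units [-0.0034 -0.0154]
```

View pics/c4.png

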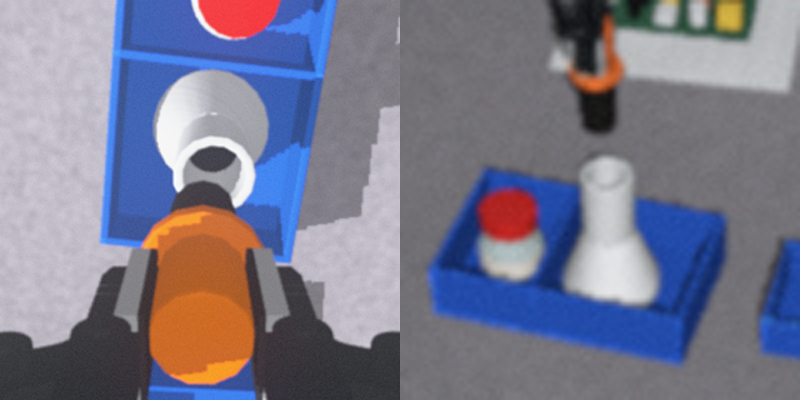

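The stopper hangs just above the mouth; the left crop has the mouth at (213,170) and the tip at (205,195). It needs to go 4.6 mm in -y, so I'll correct that and lower it to just above the rim.

>>> arm_command([
  [20,[-0.003,-0.013,-0.05],[0,0,0]],
  [20,[-0.003,-0.013,-0.1],[0,0,0]],
  [20,[-0.003,-0.013,-0.13],[0,0,0]],
  [20,[-0.003,-0.013,-0.13],[0,0,0]],
  [20,[-0.003,-0.013,-0.13],[0,0,0]],
  [20,[-0.003,-0.013,-0.13],[0,0,0]],
  [20,[-0.003,-0.013,-0.13],[0,0,0]],
  [20,[-0.003,-0.013,-0.13],[0,0,0]],
])

```text
time: 7.4
tool_pos: [0.6146, -0.2091, 0.1798]
tool_rot: [0.001, 1.0, -0.0, 0.001]
contact_force: [-0.9, 0.2, -1.7]
gripper_width: 0.281
grasp_force: 59.5
```

Run:
```python
from rel import *
f=grab('wrist','w5'); move([.614,-.2086,.126],Rzy([0,0,-1],[0,-1,0]))
fl=rel('w5',(250,150,400,270)); o=stopper('w5'); print('tip->flask units',((fl-o[:2])/.3).round(4))
```

```text
shift [-0.0018  0.0015 -0.179 ] turn [0.0017 0.0016 0.0003] pos [ 0.6145 -0.209   0.1797] F [-0.23 -0.37 -0.88] t 7.45 w 0.2867568151488659 59.46602354873903
rim z 0.1319 flask [ 0.6119 -0.209 ] res 0.0 1829
stopper tip [ 0.6135 -0.2097  0.1236] axis [-0.003  0.007  1.   ] 0.00027279022944521475 in tool [-0.0012  0.0005  0.0561]
tip->flask units [-0.0053  0.0021]
```

>>> arm_command([
  [20,[-0.002,0.004,-0.008],[0,0,0]],
  [20,[-0.003,0.005,-0.016],[0,0,0]],
  [20,[-0.003,0.005,-0.024],[0,0,0]],
  [20,[-0.003,0.005,-0.032],[0,0,0]],
  [20,[-0.003,0.005,-0.04],[0,0,0]],
  [20,[-0.003,0.005,-0.047],[0,0,0]],
  [20,[-0.003,0.005,-0.047],[0,0,0]],
  [20,[-0.003,0.005,-0.047],[0,0,0]],
])

```text
time: 8.12
tool_pos: [0.6131, -0.2073, 0.1644]
tool_rot: [0.001, 1.0, -0.0, 0.0]
contact_force: [-0.2, -0.2, -0.8]
gripper_width: 0.284
grasp_force: 59.5
```

>>> arm_command([
  [20,[0,0,-0.01],[0,0,0]],
  [20,[0,0,-0.02],[0,0,0]],
  [20,[0,0,-0.03],[0,0,0]],
  [20,[0,0,-0.04],[0,0,0]],
  [20,[0,0,-0.05],[0,0,0]],
  [20,[0,0,-0.06],[0,0,0]],
  [20,[0,0,-0.07],[0,0,0]],
  [20,[0,0,-0.07],[0,0,0]],
  [20,[0,0,-0.07],[0,0,0]],
])

```text
time: 8.87
tool_pos: [0.6131, -0.2073, 0.1433]
tool_rot: [0.001, 1.0, -0.0, 0.0]
contact_force: [0.6, 0.9, -0.6]
gripper_width: 0.285
grasp_force: 59.5
```

>>> arm_command([
  [20,[0,0,-0.008],[0,0,0]],
  [20,[0,0,-0.016],[0,0,0]],
  [20,[0,0,-0.024],[0,0,0]],
  [20,[0,0,-0.032],[0,0,0]],
  [20,[0,0,-0.04],[0,0,0]],
  [20,[0,0,-0.046],[0,0,0]],
  [20,[0,0,-0.046],[0,0,0]],
  [20,[0,0,-0.046],[0,0,0]],
])

```text
time: 9.53
tool_pos: [0.6131, -0.2073, 0.1297]
tool_rot: [0.001, 1.0, -0.0, 0.0]
contact_force: [0.2, 0.7, -1.0]
gripper_width: 0.279
grasp_force: 59.5
```

>>> arm_command([
  [20,[0,0,-0.003],[0,0,0]],
  [20,[0,0,-0.006],[0,0,0]],
  [20,[0,0,-0.009],[0,0,0]],
  [20,[0,0,-0.009],[0,0,0]],
  [20,[0,0,-0.009],[0,0,0]],
])

```text
time: 9.95
tool_pos: [0.6132, -0.2074, 0.1272]
tool_rot: [0.001, 1.0, -0.0, 0.001]
contact_force: [0.4, -0.5, -2.4]
gripper_width: 0.288
grasp_force: 59.5
```

>>> arm_command([
  [20,[0,0,-0.002],[0,0,0]],
  [20,[0,0,-0.004],[0,0,0]],
  [20,[0,0,-0.004],[0,0,0]],
  [20,[0,0,-0.004],[0,0,0]],
])

```text
time: 10.28
tool_pos: [0.6132, -0.2074, 0.126]
tool_rot: [0.001, 1.0, -0.0, 0.001]
contact_force: [-0.7, -0.9, -1.5]
gripper_width: 0.283
grasp_force: 59.5
```

Still no contact force, so I'll feel down a little further.

>>> arm_command([
  [20,[0,0,-0.002],[0,0,0]],
  [20,[0,0,-0.004],[0,0,0]],
  [20,[0,0,-0.004],[0,0,0]],
  [20,[0,0,-0.004],[0,0,0]],
])

```text
time: 10.62
tool_pos: [0.6135, -0.2074, 0.1259]
tool_rot: [0.001, 1.0, -0.0, 0.001]
contact_force: [-2.5, 0.4, 4.9]
gripper_width: 0.286
grasp_force: 60.0
```

It is seated: 5 N upward at TCP z = 0.126, as predicted. Releasing and lifting straight up.

>>> arm_command([
  [24,[0,0,0],[0,0,0]],
  [30,[0,0,0],[0,0,0]],
  [40,[0,0,0],[0,0,0]],
  [55,[0,0,0],[0,0,0]],
  [70,[0,0,0],[0,0,0]],
  [70,[0,0,0],[0,0,0]],
  [70,[0,0,0],[0,0,0]],
])

```text
time: 11.2
tool_pos: [0.6131, -0.2072, 0.1245]
tool_rot: [0.001, 1.0, -0.0, 0.0]
contact_force: [1.0, 0.3, -0.0]
gripper_width: 0.823
grasp_force: 0.0
```

>>> arm_command([
  [70,[0,0,0.03],[0,0,0]],
  [70,[0,0,0.08],[0,0,0]],
  [70,[0,0,0.16],[0,0,0]],
  [70,[0,0,0.28],[0,0,0]],
  [70,[0,0,0.4],[0,0,0]],
  [70,[-0.1,0,0.5],[0,0,0]],
  [70,[-0.2,0,0.5],[0,0,0]],
  [70,[-0.2,0,0.5],[0,0,0]],
  [70,[-0.2,0,0.5],[0,0,0]],
  [70,[-0.2,0,0.5],[0,0,0]],
])

```text
time: 12.03
tool_pos: [0.5535, -0.2074, 0.2758]
tool_rot: [0.001, 1.0, -0.0, 0.001]
contact_force: [0.6, 0.2, 0.2]
gripper_width: 0.815
grasp_force: 0.0
```

Run:
```python
from fitw import *
f=grab('wrist','w6'); s=monitor.state(); print(s['tool_pos'],s['contact_force'],s['gripper_width'],s['time'])
p=orange(f,(0,0,640,480),.105); p=cloud(f).reshape(-1,3); q=f['color'].reshape(-1,3).astype(int)
p=p[(q[:,0]>140)&(q[:,2]<90)&(q[:,1]>40)&(np.linalg.norm(p-[.613,-.208,.135],axis=1)<.06)]
o,a,e=fitstop(p,[.613,-.208,.07,0,0]); print(len(p),o.round(4),a.round(3),e)
h=grab('side','s6')
cv2.imwrite('pics/c6.png',np.hstack([cv2.resize(f['color'][:,:,::-1],(400,300)),cv2.resize(h['color'][110:210,220:320,::-1],(300,300),interpolation=2)]))
```

```text
[ 0.55361916 -0.20729974  0.27508226] [-0.47130911  0.38374734  0.38691501] 0.8173569704458302 12.0833
1955 [ 0.613  -0.208   0.0696] [ 0.001 -0.001  1.   ] 0.00045254239601456164
```

View pics/c6.png

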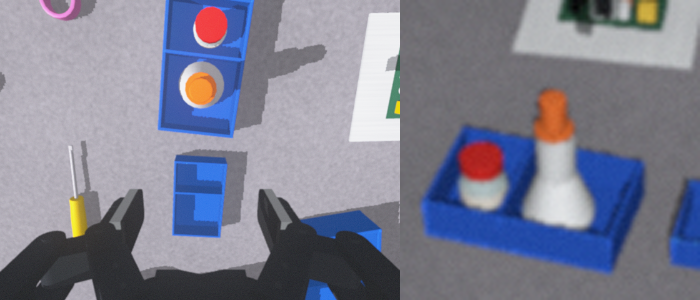

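The stopper stands upright in the neck (side crop at (552,115)) with its flange on the rim. The tip is at z = 0.0696, about 14 mm from the bay centre, and the gripper is clear.

```bash
python3 -c "
from plant import manip; print(manip.job_done())"
```

```text
the job is handed in; nothing more can be done
None
```

The stopper is in the flask's neck, upright and released with its flange on the rim, and the flask is still standing in its bay; I handed the job in at about 12 s, and it returned no verdict.

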